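# Let a wire spool out of its dust-proof dispenser

### The arm

A 6-joint arm with a two-finger parallel gripper is mounted at the origin on the work surface. World frame = base frame: x ahead of the robot, y to its left, z up, the work surface at z = 0. Lengths are in m, angles in rad, forces in N, time in s.
With the tool pointing down it reaches from about 0.275 to 0.85 m from the base axis. Payload 5.2 kg.
Tool frame: the origin (TCP) lies midway between the tips of the shut fingers; the grasp point (between the pads) lies ctrl.grip_point_offset behind it (ctrl.grip_point_offset is the distance from the TCP to the grasp point, in m); z points along the fingers, y is the direction in which the jaws open and shut (so a half turn about z gives the same grasp; the last joint's range is limited). The gripper opens to 85 mm and grips with 20 to 120 N. Pads are 22 mm wide; open, the fingers measure 114 mm over their backs; the gripper's body (76 mm by 85 mm) begins 54 mm behind the grasp point. The pads swing forward as they close: fully open they stand 13 mm farther back than shut.
Start: joints at [-1.419, 0.259, 1.535, -0, 1.348, -0.203], TCP at [0.191, -0.516, 0.231] pointing down, gripper open.
Joint ranges: [-3.14, 3.14], [-0.91, 2.08], [0.19, 2.58], [-1.22, 4.36], [0.22, 2.71], [-3.12, 3.12]. Speed limits (rad/s): [2.57, 2.57, 3.14, 3.14, 3.14, 3.14].

### API

Orientations are given as a rotation vector (axis times angle).
In Python, from rig import ctrl gives the robot as it stands. Calls block until the motion is done:
- ctrl.move_ptp(position, orientation): joint-space move of the TCP to a pose.
- ctrl.servo_line(position, ori=None, vel=0.15, until_force=None): straight line of the TCP; ori=None keeps the orientation; vel is the mean speed in m/s. With until_force (N) it stops when the force on the tool has changed by that much, and returns True; else False.
- ctrl.move_j(angles): joint-space move.
- ctrl.grip(opening, f_grip=None): finger opening in m; f_grip is the grip in N (None keeps the last); returns when the fingers have stopped.
- ctrl.dwell(seconds).
- ctrl.solve_ik(position, orientation): joint angles nearest the present ones, or None.
- ctrl.read_camera(name): name is "scene" or "top" or "wrist"; returns the picture (384x512x3 uint8, red, green, blue); there is no depth.
- ctrl.calibration(name): a dict with "fovy" (degrees; the focal length in pixels is half the picture's height over the tangent of half this angle, whatever the lens; pixels are square), "cx", "cy" (the principal point, pixels), "distortion" ([k1, k2, p1, p2, k3] as OpenCV has them; the pictures are not rectified), "R" (3x3) and "t" (3): a world point X has camera coordinates R X + t. Camera axes: x right, y down, z forward; pixel columns grow to the right and rows downward; lengths in m; the calibration is good to about 2 mm. A picture is of the moment at which its call begins: read the wrist's pose just before it. calibration takes no time and is no camera call; for the wrist camera it gives the pose at the moment of the call.
A pose or a line that the arm cannot do raises ctrl.MotionError and nothing moves.
- ctrl.finish_job(): hands the job in, once; it reports no verdict.
Readings, each from a call of its own:
- ctrl.read_t(): time.
- ctrl.read_joint_positions(): joint angles.
- ctrl.read_qd(): joint speeds.
- ctrl.read_tau(): joint torques, N m.
- ctrl.read_position(): TCP position.
- ctrl.read_ee_rot(): TCP orientation.
- ctrl.read_ft_force(): force on the tool from outside, world axes, zero at the start.
- ctrl.read_wrist_torque(): the same for the moment, N m.
- ctrl.read_opening(): finger opening in m.
Only numpy, scipy, OpenCV 4.12 (cv2) and the standard library are available. Lean on these libraries where they do the work, as an engineer would, in place of code of your own. Each camera call takes 0.05 s, during which the arm holds its last target.

### The job

Press the dispenser's lever paddle down from above with the fingertips so that the clear lid lifts, and keep it down until the waiting wire spool has rolled out and come to rest at the far end of the chute. Then ease the paddle back up so that the lid closes completely without slamming, and move clear. Pick nothing up: touch neither the spool nor the lid, and leave the things standing around undisturbed.

Things in the scene. Friction and masses are not known exactly. Their poses are not given: they have to be found in the camera images.
- dispenser: Fixed grey spool dispenser on a dark base plate (400 x 100 mm). Origin on the table under the rocking shaft; x runs along the chute to its exit, which points away from the robot or to either side. Shaft along y, 105 mm up. Housing x -15 to 95 mm, 66 mm wide, up to 118 mm high; then a sloping open chute, 38 mm wide inside, to an end wall at x = 241 mm; chute walls 54 mm high.
- paddle_top (a point): Centre of the upper face of the black rubber press paddle (38 mm along x, 40 mm wide, 6 mm thick), on a thin steel lever 114 mm behind the shaft (dispenser -x, away from the chute). Its axes are the lever's. At rest it is about 149 mm above the table.
- lever_turn (a joint): Angle of the rocking lever, with the lid linked to turn alike on the same shaft: 0 = lid closed, paddle up; grows as the paddle is pressed; stop at 0.65 rad = lid fully up. The lid's weight closes it: let go, it falls shut with a slam. Holding it takes roughly 1 to 3 N at the paddle. From about 0.35 rad the lid clears the spool.
- lid: Clear plastic lid in an aluminium frame: a flat top (105 mm long, 66 mm wide) from the shaft towards the exit and a 61 mm front apron bent down, whose lower edge stands before the spool. Origin at the shaft's middle; x towards the exit, z up when closed. Tilts with the lever.
- lid_edge (a point): Middle of the lower edge of the lid's front apron; 44 mm above the table when closed, about 75 mm higher when fully up.
- spool_center (a point): Centre of the waiting wire spool: aluminium flanges 40 mm in diameter, 30 mm wide, brass-coloured winding, 60 to 130 g, axis across the chute. At the start it rests against the inside of the lid's apron (dispenser x about 78 mm); it rolls down by itself when the lid clears it.
- dish: Bystander: open glass dish, 90 mm across, 22 mm high, loose; origin at the middle of its underside.
- jar: Bystander: small amber glass jar with a black cap, 48 mm across, 60 mm high, loose; origin at the middle of its underside.
- carrier_tray: Bystander: black divided chip-carrier tray, 100 x 80 x 18 mm, loose; origin at the middle of its underside.
- empty_spool: Bystander: another aluminium spool standing on its flange, 40 mm across, 30 mm high, loose; origin at the middle of its underside.
- lever: The lever with its paddle; origin at the shaft's middle, axes as the dispenser's at rest. At rest the paddle slopes 0.325 rad, its end away from the shaft higher; half-way down level (about 111 mm up); at the stop about 73 mm up. It moves in an arc about the shaft, so a vertical press at its centre stays on it.
- spool: The waiting wire spool itself, origin at its centre; it turns as it rolls. At the chute's end its centre lies at about dispenser x = 220 mm, 36 mm above the table.

How it is judged:
By the outcome, as a careful person would: the job done as asked, in the order asked, and still so for the second after the job is handed in, with the robot touching nothing.
It also fails if it takes over 35 s, if anything falls off the work surface, if the arm or the gripper's body presses on something with over 40 N, if the wrist force passes 120 N, or if a joint passes its speed limit or range.

## Working session

There is one attempt and no reset: what is moved stays moved. The work goes in short steps, each a Python script; the robot and the scene stay as the last script left them, time stands still between calls to the robot, and variables do not carry over. Pictures are saved under pics/ and viewed, and the job is handed in when it is done.

```bash
ls; mkdir -p pics
python3 - <<'E'
from rig import ctrl
import cv2
for n in ("scene","top","wrist"):
    im=ctrl.read_camera(n); cv2.imwrite(f"pics/{n}0.png",im[:,:,::-1])
    c=ctrl.calibration(n); print(n,c["fovy"],c["cx"],c["cy"],c["distortion"],c["R"],c["t"])
print(ctrl.read_t(),ctrl.read_ee_rot(),ctrl.grip_point_offset,ctrl.read_opening())
E
```

```text
pics
scene 55.148347415970235 256.3946963541135 196.7819421816655 [-0.11409609  0.          0.          0.          0.        ] [[-0.20596963  0.97851794  0.00889694]
 [ 0.52530513  0.11823391 -0.84265964]
 [-0.82560949 -0.16888868 -0.53837309]] [ 0.05020444 -0.22629105  1.34987294]
top 52.75779824804628 262.41035735787585 193.02995599830808 [-0.05905051  0.          0.          0.          0.        ] [[-3.87374327e-03 -9.99991200e-01 -1.61074265e-03]
 [-9.87874324e-01  4.07679807e-03 -1.55202125e-01]
 [ 1.55207326e-01  9.89998120e-04 -9.87881423e-01]] [0.06591009 0.61593891 0.866988  ]
wrist 66.9748186562036 254.61984310247522 190.38082917500375 [-0.03602605  0.          0.          0.          0.        ] [[ 0.34859924 -0.93727049 -0.0016114 ]
 [-0.89262834 -0.33251878  0.3043779 ]
 [-0.28582024 -0.10466752 -0.95255   ]] [-0.55068651 -0.0417294   0.37921535]
0.15 [-3.09094829e+00 -5.54185709e-01 -8.95285399e-05] 0.0187 0.08559280719217888
```

View pics/scene0.png

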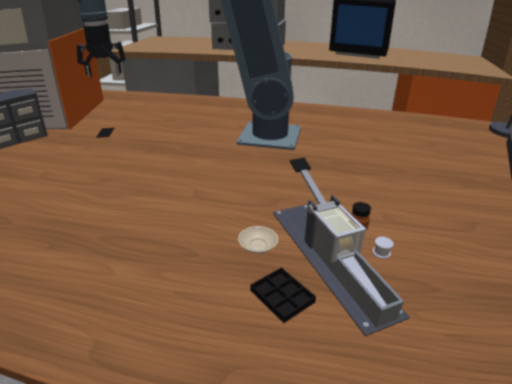

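View pics/top0.png

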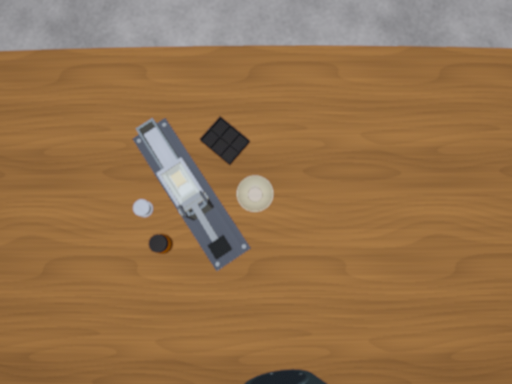

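The scene view shows the paddle at (300,165) and the chute exit at (385,315). The top view shows the paddle at (220,247) and the exit at (148,127), so the exit points away and to the left. The jar (160,243) and empty spool (143,208) stand on the left, and the dish (255,194) and tray (225,140) on the right.

```bash
cat > h.py <<'E'
from rig import ctrl
import numpy as np, cv2
def cam(n):
    c=ctrl.calibration(n); f=192/np.tan(np.radians(c["fovy"])/2)
    K=np.array([[f,0,c["cx"]],[0,f,c["cy"]],[0,0,1]]); return K,np.array(c["distortion"]),np.array(c["R"]),np.array(c["t"])
def ray(C,uv):
    K,d,R,t=C; p=cv2.undistortPoints(np.array([[uv]],float),K,d)[0,0]
    return -R.T@t, R.T@np.array([p[0],p[1],1.])
def onz(C,uv,z):
    o,d=ray(C,uv); return o+d*(z-o[2])/d[2]
def tri(C1,u1,C2,u2):
    o1,d1=ray(C1,u1);o2,d2=ray(C2,u2)
    s=np.linalg.lstsq(np.c_[d1,-d2],o2-o1,rcond=None)[0]
    a=o1+d1*s[0];b=o2+d2*s[1]; return (a+b)/2,np.linalg.norm(a-b)
def proj(C,X):
    K,d,R,t=C; return cv2.projectPoints(np.array([X],float),cv2.Rodrigues(R)[0],t,K,d)[0][0,0]
E
python3 - <<'E'
from h import *
top=cv2.imread("pics/top0.png"); sc=cv2.imread("pics/scene0.png")
def blob(im,box,th=45):
    x0,y0,x1,y1=box; m=(im[y0:y1,x0:x1].max(2)<th).astype('uint8')
    n,l,s,c=cv2.connectedComponentsWithStats(m); 
    i=1+np.argmax(s[1:,4]); print(s[i],c[i]+[x0,y0]); return c[i]+[x0,y0]
T=cam("top");S=cam("scene")
a=blob(top,(200,230,240,265)); b=blob(sc,(285,150,320,178))
print("tri",tri(T,a,S,b)); print("z149",onz(T,a,.149),onz(S,b,.149))
# plate
hsv=cv2.cvtColor(top,cv2.COLOR_BGR2HSV)
x=cv2.resize(top[105:275,120:260],None,fx=4,fy=4,interpolation=cv2.INTER_CUBIC); 
cv2.imwrite("pics/topz.png",cv2.resize(x,(490,595)))
cv2.imwrite("pics/scz.png",cv2.resize(sc[145:335,265:415],None,fx=3.1,fy=3.1,interpolation=cv2.INTER_CUBIC))
E
```

```text
[ 10   8  20  19 167] [218.97005988 247.02994012]
[  6   9  19  12 149] [299.54362416 164.2885906 ]
tri (array([0.48834312, 0.15252769, 0.1459182 ]), np.float64(0.0021160700325679794))
z149 [0.48815709 0.15323583 0.149     ] [0.49467184 0.15192852 0.149     ]
```

View pics/topz.png

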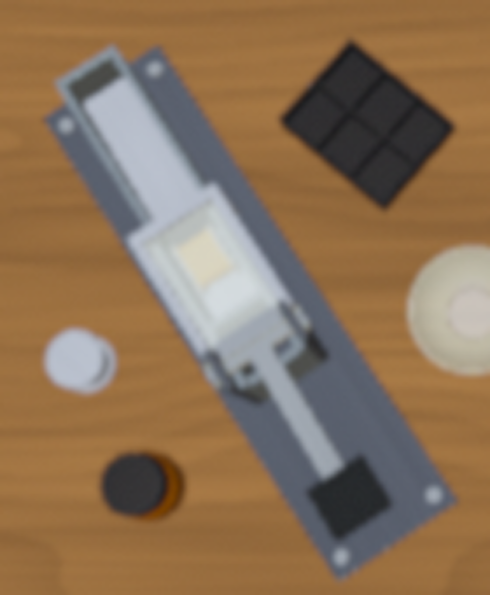

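View pics/scz.png

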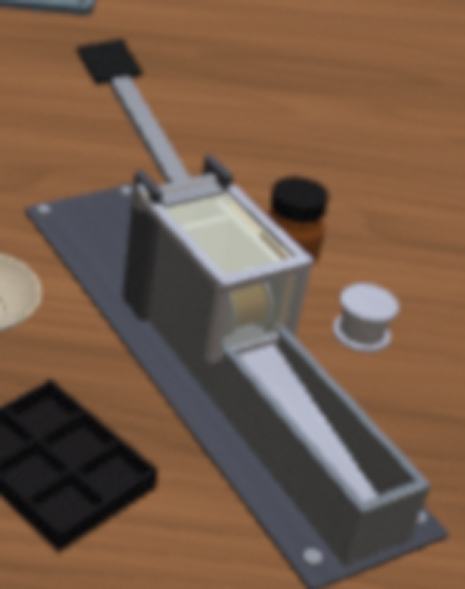

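Run:
```python
from h import *
T=cam("top");S=cam("scene")
P=[np.array([120+u/3.5,105+v/3.5]) for u,v in [(155,69),(66,125),(433,495),(341,557)]]
B=[onz(T,p,.008) for p in P]
for b in B: print(b)
print(np.linalg.norm(B[0]-B[1]),np.linalg.norm(B[2]-B[0]),np.linalg.norm(B[3]-B[1]))
Q=[np.array([265+u/3.1,145+v/3.1]) for u,v in [(313,556),(421,517),(44,209),(126,190)]]
for p,q in zip([P[0],P[1],P[2],P[3]],Q): print("scene",onz(S,q,.008),tri(T,p,S,q))
c=sum(B)/4; ax=(B[0]+B[1]-B[2]-B[3])[:2]; ax/=np.linalg.norm(ax); print("ctr",c,"ax",ax,np.arctan2(ax[1],ax[0]))
pd=np.array([.4882,.1532]); n=np.array([-ax[1],ax[0]])
print("paddle rel centre along, lat",(pd-c[:2])@ax,(pd-c[:2])@n)
# end wall outer top corners z=.054
e=[onz(T,(120+u/3.5,105+v/3.5),.054)[:2] for u,v in [(57,82),(113,46)]]
print([((x-c[:2])@ax,(x-c[:2])@n) for x in e])
```

```text
[0.80024197 0.31353214 0.008     ]
[0.75843753 0.37708191 0.008     ]
[0.49190371 0.10922977 0.008     ]
[0.44971685 0.17240735 0.008     ]
0.07606698090922503 0.3698809845525687 0.37040536478609226
scene [0.80066684 0.31441977 0.008     ] (array([0.80040674, 0.3140817 , 0.00756475]), np.float64(0.0008397079749343))
scene [0.7599412  0.37941804 0.008     ] (array([0.75896574, 0.37871978, 0.00658381]), np.float64(0.0022126333767320087))
scene [0.49319551 0.11075249 0.008     ] (array([0.49182235, 0.10992502, 0.00693319]), np.float64(0.00129953539938259))
scene [0.45122162 0.17307715 0.008     ] (array([0.44965934, 0.17277452, 0.00691245]), np.float64(0.00048143117566110756))
ctr [0.62507501 0.24306279 0.008     ] ax [0.8335409  0.55245775] 0.5853099348404057
paddle rel centre along, lat -0.1637363178483141 0.0007133496413841458
[(np.float64(0.19547810523163772), np.float64(0.022369788936099786)), (np.float64(0.19589027035439782), np.float64(-0.02367464765841652))]
```

Bolts agree across the two views to about 2 mm, and their spacing (76 × 370 mm) fits the plate. The end wall puts the paddle 114 mm behind the shaft, as specified. Next: shut the fingers, move above the paddle, and verify.

```bash
cat >> h.py <<'E'
from scipy.spatial.transform import Rotation as Ro
AX=np.array([.8335,.5525,0]); N=np.array([-.5525,.8335,0]); P0=np.array([.4882,.1532,0])
def ori(s):
    z=np.array([0,0,-1.]); y=s*N; x=np.cross(y,z); return Ro.from_matrix(np.c_[x,y,z]).as_rotvec()
E
python3 - <<'E'
from h import *
ctrl.grip(0.0)
best=None
for s in (1,-1):
    q=ctrl.solve_ik(P0+[0,0,.19],ori(s)); print(s,q)
    if q is not None and (best is None or abs(q[5])<abs(best[1][5])): best=(s,q)
s=best[0]; print(s,ctrl.solve_ik(P0+[0,0,.075],ori(s)))
ctrl.move_ptp(P0+[0,0,.19],ori(s))
print(ctrl.read_t(),ctrl.read_position(),ctrl.read_ft_force(),ctrl.read_opening())
for n in ("scene","wrist","top"): cv2.imwrite(f"pics/{n}1.png",ctrl.read_camera(n)[:,:,::-1])
im=cv2.imread("pics/scene1.png")[100:290,240:410]
b=cv2.imread("pics/wrist1.png"); 
im=cv2.resize(im,(344,384),interpolation=cv2.INTER_CUBIC)
cv2.imwrite("pics/c1.png",cv2.resize(np.hstack([im,b]),(798,358)))
E
```

```text
1 [ 8.58005182e-02  2.22728173e-01  1.68784142e+00 -4.44089210e-16
  1.23102306e+00 -2.07036355e+00]
-1 [ 8.58005182e-02  2.22728173e-01  1.68784142e+00 -4.44089210e-16
  1.23102306e+00  1.07122910e+00]
-1 [ 8.58005182e-02  3.54130160e-01  1.82797849e+00 -4.44089210e-16
  9.59484001e-01  1.07122910e+00]
3.5083 [0.48858448 0.15246409 0.19004596] [-0.18267746 -0.24427705  0.1481773 ] -9.923127895247171e-06
```

View pics/c1.png

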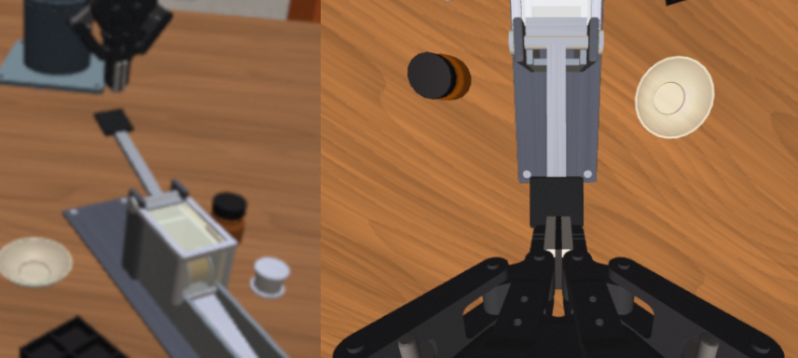

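The wrist view (right half) shows the fingertips centred across the paddle, at about (556,205), with the lever straight ahead. The dish and jar are well clear. Pressing now.

Run:
```python
from h import *
p=P0.copy()
ctrl.servo_line(p+[0,0,.162],vel=.06)
print(ctrl.servo_line(p+[0,0,.140],vel=.02,until_force=1.0),ctrl.read_position(),ctrl.read_ft_force(),ctrl.read_t())
for z in (.12,.10,.083):
    ctrl.servo_line(p+[0,0,z],vel=.04); print(ctrl.read_position(),ctrl.read_ft_force())
ctrl.dwell(1.0)
print(ctrl.read_t())
for n in ("scene","top"): cv2.imwrite(f"pics/{n}2.png",ctrl.read_camera(n)[:,:,::-1])
a=cv2.resize(cv2.imread("pics/scene2.png")[130:335,245:415],(398,480),interpolation=cv2.INTER_CUBIC)
b=cv2.resize(cv2.imread("pics/top2.png")[105:275,120:260],(398,480),interpolation=cv2.INTER_CUBIC)
cv2.imwrite("pics/c2.png",np.hstack([a,b]))
```

```text
True [0.48798072 0.15309782 0.15123209] [1.92553569 0.31515045 0.18105325] 4.9
[0.48851554 0.15339658 0.11994381] [-0.73009123  0.76032832 -0.13404173]
[0.48841717 0.1531651  0.0999474 ] [ 0.11035163 -0.83336211  2.15597763]
[0.48753102 0.15314762 0.08250077] [-0.73604787  0.20880158  0.71554259]
8.0583
```

View pics/c2.png

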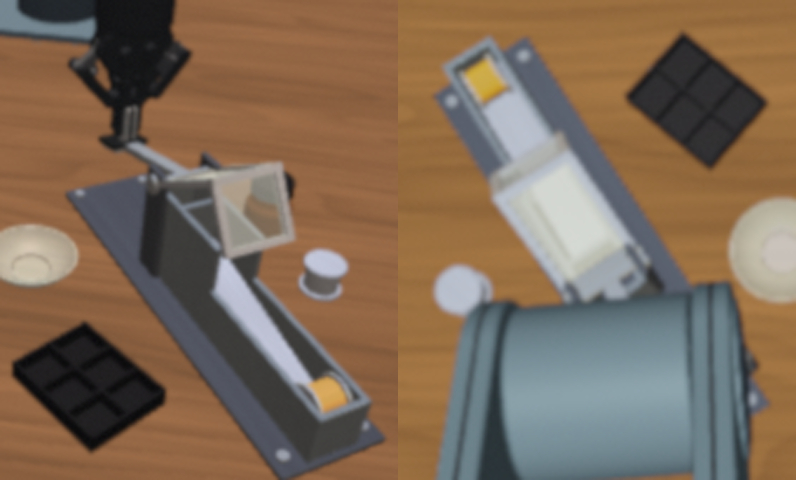

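Both views show the lid up and the yellow spool at the chute's end (left half (327,392), right half (486,80)). Next: check it's at rest, then ease up.

Run:
```python
from h import *
T=cam("top")
def spool(im):
    h=cv2.cvtColor(im,cv2.COLOR_BGR2HSV)[105:160,120:175]
    m=cv2.inRange(h,(18,120,150),(35,255,255)); mm=cv2.moments(m,True)
    return np.array([mm['m10']/mm['m00']+120,mm['m01']/mm['m00']+105])
a=spool(cv2.imread("pics/top2.png")); ctrl.dwell(.4)
b=spool(ctrl.read_camera("top")[:,:,::-1].copy())
O=P0+.1144*AX
X=onz(T,b,.052); print(a,b,(X-O)@AX,(X-O)@N)
if np.abs(a-b).max()<.5:
    p=P0.copy()
    ctrl.servo_line(p+[0,0,.12],vel=.025); print(ctrl.read_ft_force())
    ctrl.servo_line(p+[0,0,.14],vel=.018); print(ctrl.read_ft_force())
    ctrl.servo_line(p+[0,0,.158],vel=.008); print(ctrl.read_ft_force())
    print(ctrl.read_t())
    for n in ("scene","wrist"): cv2.imwrite(f"pics/{n}3.png",ctrl.read_camera(n)[:,:,::-1])
    A=cv2.resize(cv2.imread("pics/scene3.png")[130:335,245:415],(398,480),interpolation=cv2.INTER_CUBIC)
    B=cv2.resize(cv2.imread("pics/wrist3.png"),(398,300))
    B=np.vstack([B,np.zeros((180,398,3),'uint8')]); cv2.imwrite("pics/c3.png",np.hstack([A,B]))
```

```text
[150.05504587 133.14678899] [150.05504587 133.14678899] 0.21639557583521232 -0.00013555016071727975
[1.4359618  0.79468876 1.93961777]
[ 0.85578549 -0.03660039  1.72587451]
[-0.07363388  0.41340179 -0.32880876]
13.9
```

View pics/c3.png

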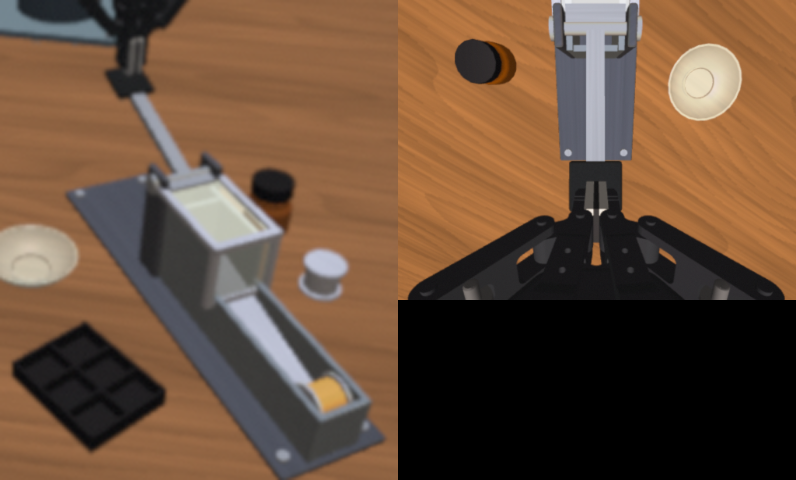

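The lid is closed, the spool is at the end (327,392), and the fingertips are just above the paddle. Moving clear, then comparing the paddle and bystanders with the first pictures.

Run:
```python
from h import *
ctrl.servo_line(P0+[0,0,.17],vel=.02)
ctrl.servo_line(P0+[0,0,.25],vel=.1)
ctrl.move_j([-1.0,0.259,1.535,0,1.348,1.07])
ctrl.dwell(.5)
print(ctrl.read_t(),ctrl.read_position(),ctrl.read_ft_force())
for n in ("scene","top"):
    b=ctrl.read_camera(n)[:,:,::-1].copy(); cv2.imwrite(f"pics/{n}4.png",b)
    d=cv2.absdiff(cv2.imread(f"pics/{n}0.png"),b).max(2)
    x=(d>25).astype('uint8'); k,l,s,c=cv2.connectedComponentsWithStats(x)
    print(n,[list(r) for r in s[1:] if r[4]>6])
S=cam("scene")
a=cv2.resize(cv2.imread("pics/scene4.png")[130:335,245:415],(398,480),interpolation=cv2.INTER_CUBIC)
b=cv2.resize(cv2.imread("pics/top4.png")[105:275,120:260],(398,480),interpolation=cv2.INTER_CUBIC)
cv2.imwrite("pics/c4.png",np.hstack([a,b]))
```

```text
18.2083 [ 0.38441367 -0.39337147  0.23112438] [ 0.02706836  0.43742123 -0.38243051]
scene [[np.int32(76), np.int32(0), np.int32(32), np.int32(26), np.int32(161)], [np.int32(230), np.int32(0), np.int32(38), np.int32(112), np.int32(1767)], [np.int32(274), np.int32(0), np.int32(5), np.int32(15), np.int32(41)], [np.int32(278), np.int32(0), np.int32(48), np.int32(119), np.int32(3853)], [np.int32(74), np.int32(2), np.int32(5), np.int32(2), np.int32(8)], [np.int32(227), np.int32(11), np.int32(5), np.int32(4), np.int32(17)], [np.int32(76), np.int32(27), np.int32(50), np.int32(74), np.int32(1501)], [np.int32(260), np.int32(65), np.int32(11), np.int32(11), np.int32(85)], [np.int32(85), np.int32(66), np.int32(5), np.int32(11), np.int32(33)], [np.int32(337), np.int32(237), np.int32(15), np.int32(16), np.int32(132)], [np.int32(371), np.int32(288), np.int32(25), np.int32(19), np.int32(278)]]
top [[np.int32(141), np.int32(124), np.int32(20), np.int32(20), np.int32(217)], [np.int32(173), np.int32(174), np.int32(13), np.int32(13), np.int32(89)], [np.int32(505), np.int32(282), np.int32(7), np.int32(25), np.int32(118)], [np.int32(252), np.int32(369), np.int32(75), np.int32(15), np.int32(847)], [np.int32(238), np.int32(380), np.int32(10), np.int32(4), np.int32(24)]]
```

View pics/c4.png

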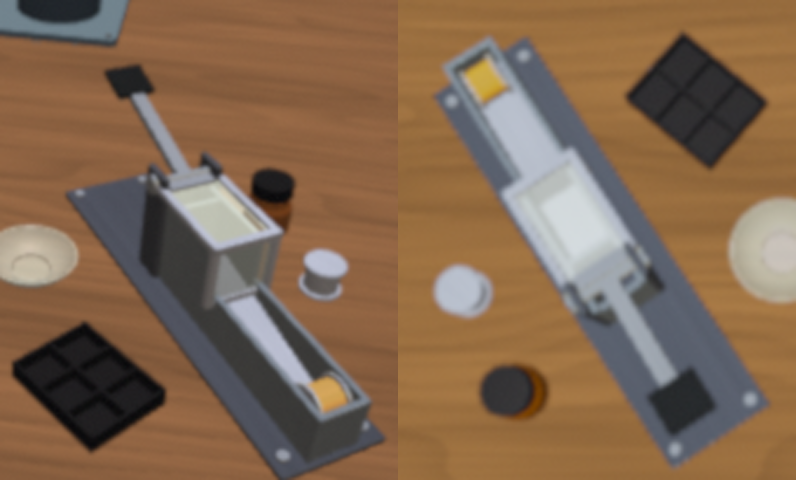

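The only changes from the first pictures are the spool (old place and new) and the robot itself. The paddle, lid frame and bystanders are unchanged, so I'm handing in.

```bash
python3 -c "
from rig import ctrl
ctrl.finish_job()"
```

```text
the job is handed in; nothing more can be done
```

The job is done and handed in, at about 18 s on the robot's clock. I pressed the paddle with the shut fingertips to about 0.59 rad (estimated from tool height) and held it until the spool had rolled out. Then I eased the paddle up, at about 8 mm/s for the last stretch, and moved clear.

- **Spool:** it came to rest at dispenser x of about 0.216 m (expected about 0.220). Pictures 0.4 s apart showed no movement, and it was still in place in the final picture.
- **Lid and paddle:** the final scene and top views show no difference from the first pictures, so the lid looks fully closed. I judged the gentle closing from the slow motion and low forces (about 2 N); I had no direct reading of the lid angle.
- **Bystanders:** the dish, jar, tray and empty spool show no change from the first pictures.
- **Disagreements:** the first paddle position differed by about 6 mm between the top and scene views. I used the top view, which matched the dispenser's dimensions. The force readings were noisy by about 1 N, so the contact stop at z = 0.151 m is only roughly confirmed; it showed mainly as a sideways reading.

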